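# Slide a loaded carrier over the step and home into a test dock

### The job

Slide the grey carrier, with the two bit capsules standing on it, from the worktop over the step onto the aluminium test dock and between its rails, then gently push it fully home so that the contact pin is pressed in and the carrier rests against the rubber stop. Slide it rather than carry it: ease its nose over the step edge without letting it catch and never lift the carrier more than a centimetre above the dock plate; do not force it, keep the capsules standing, and leave the other things on the bench alone.

Things in the scene. Friction and masses are not known exactly. Their poses are not given: they have to be found in the camera images.
- dock: Fixed low test dock: bare aluminium plate 118 mm wide, 180 mm long, its top 5 mm above the worktop, with dark steel side rails and a grey cross-beam at the far end. Origin: middle of the entrance edge (the step, a plain square edge 5 mm high), at worktop height; x runs along that edge, z up; the carrier slides in along -y. Carrier and dock must never press on each other with over 25 N.
- dock_rails (a point): Point on the dock plate midway between the rails, 20 mm beyond the entrance edge, where the straight part of the rails begins. The rails stand 12 mm above the plate and are 85 mm apart inside (the carrier is 80 mm wide); towards the entrance they flare out to about 105 mm.
- stop_range (a point): Point on the dock plate under the middle of the rubber stop's adjusting range, 133 mm beyond the entrance edge. The stop (60 mm wide, on springs: about 2.5 N per mm, 8 mm of travel) is set differently each time: its face lies anywhere from 11 mm before to 11 mm beyond this point and has to be felt for.
- carrier: Loose grey flat carrier, 80 mm wide (x), 110 mm long (y), plate 8 mm thick, thin lips on its sides, about 0.4 kg. Origin: centre of the underside. Its -y end, 55 mm from the origin, is the nose that goes in first; only the lowest 3 mm of the nose edge are bevelled, so pushed straight at the 5 mm step it catches: the nose has to be raised a little.
- carrier_handle (a point): Grip point on the carrier's upright dark steel handle, 43 mm above the carrier's underside and 22 mm behind its centre (+y). The handle is an upright bar 12 mm wide (along the carrier's x), 34 mm long (along its y), top 58 mm above the underside; free to grip from above. Sliding the carrier takes roughly 2 to 6 N, varying with its mass and friction.
- contact_pin (a joint): The sprung brass contact pin in the middle of the stop's face: 0 m when out (it stands 4 mm proud of the rubber), 0.004 m when pressed flush by a carrier resting against the stop. Its spring is weak (under 0.5 N). Its position along the dock is not known beforehand.
- capsule_a: Black and white bit capsule, 16 x 16 x 54 mm, 25 g, standing loose on the nose half of the carrier, about 22 mm to one side and 26 mm in front of the carrier's centre. Origin: centre of its underside, z up along it.
- capsule_b: The second such bit capsule, on the other side of the nose half.
- tape: Bystander: brown roll of tape 68 mm across, 40 mm high, lying loose on the worktop. Origin: centre of the underside. Leave alone.
- tin: Bystander: flat round tin 55 mm across, 12 mm high. Origin: centre of the underside. Leave alone.

How it is judged:
By the outcome, as a careful person would: the job done as asked, in the order asked, and still so for the second after the job is handed in, with the robot touching nothing.
It also fails if it takes over 48 s, if anything falls off the work surface, if the arm or the gripper's body presses on something with over 40 N, if the wrist force passes 120 N, or if a joint passes its speed limit or range.

### The arm

A 6-joint arm with a two-finger parallel gripper is mounted at the origin on a cart in front of the work surface, level with it; the furniture and walls round the work are solid. World frame = base frame: x ahead of the robot, y to its left, z up, the work surface at z = 0. Lengths are in m, angles in rad, forces in N, time in s.
With the tool pointing down it reaches from about 0.25 to 0.725 m from the base axis. Payload 9.7 kg.
Tool frame: the origin (TCP) lies at the very end of the fingers, on their centre line; the grasp point (between the pads) lies 19 mm behind it (ctrl.grasp_offset is the distance from the TCP to the grasp point, in m); z points along the fingers, y is the line along which they close (so a half turn about z gives the same grasp; the last joint's range is limited). The gripper opens to 85 mm and grips with 20 to 120 N. Pads are 22 mm wide; open, the fingers measure 114 mm over their backs; the gripper's body (76 mm by 85 mm) begins 54 mm behind the grasp point. The pads swing forward as they close: fully open they stand 13 mm farther back than shut.
Start: joints at [1.113, 0.087, 0.176, 1.66, 0, 1.571], TCP at [0.243, 0.493, 0.231] pointing down, gripper open.
Joint ranges: [-3.13, 3.13], [-0.85, 1.81], [-1.15, 1.24], [-2.2, 2.28], [-1.44, 1.52], [-3.14, 3.14]. Speed limits (rad/s): [2.22, 2.22, 2.57, 3.14, 3.14, 3.14].

### API

Orientations are given as a unit quaternion [w, x, y, z].
In Python, from bench import ctrl gives the robot as it stands.
- The arm moves only by the tool drive_tool, never from a script. Its argument "plan" is a list of rows, each a list of 7 numbers: the shift along the tool's x, y, z in cm, then the turn, a rotation vector about the tool's x, y, z in degrees, then the finger opening in cm, from 0 to 8.54. In form: [[dx, dy, dz, wx, wy, wz, grip], ...]. A call has 1 to 5 rows; each row is the pose to reach, as a shift and turn from the pose commanded when the call began, along the tool's axes at that moment; what a row does not reach only later rows make up. A row lasts 1/12 s, in which the tool goes at most 41.7 mm and 7.16 degrees, less where a joint would pass 70% of its speed; a pose out of reach is approached as far as the arm can. A call with a gripper value outside its range is refused whole. The fingers move at their own pace and stop on an object; the grip force is fixed at half the most. Time passes only in rows, so rows that repeat a pose let the fingers close. It gives the time, the measured TCP pose, the force, the opening and the grip force at its end, in the units of the state.
- ctrl.get_obs(): the state, without advancing time (a new reading comes with each control period).
- ctrl.read_camera(name): name is "scene" or "top" or "wrist"; returns the picture (400x640x3 uint8, red, green, blue); there is no depth.
- ctrl.camera_info(name): a dict with "vertical_fov" (degrees; the focal length in pixels is half the picture's height over the tangent of half this angle, whatever the lens; pixels are square), "cx", "cy" (the principal point, pixels), "distortion" ([k1, k2, p1, p2, k3] as OpenCV has them; the pictures are not rectified), "view" (4x4, takes a point from world to camera coordinates). Camera axes: x right, y down, z forward; pixel columns grow to the right and rows downward; lengths in m; the calibration is good to about 2 mm. A picture is of the moment at which its call begins: read the wrist's pose just before it. camera_info takes no time and is no camera call; for the wrist camera it gives the pose at the moment of the call.
- ctrl.hand_in(): hands the job in; it is judged then, once.
The state is a dict: "t": time; "qpos": joint angles; "joint_velocities": joint speeds; "joint_efforts": joint torques, N m; "tool_pos": TCP position; "orientation": TCP orientation; "ft_force": force on the tool from outside, world axes, zero at the start; "torque": the same for the moment, N m; "width": finger opening in m; "grip_force": force on a finger pad.
Only numpy, scipy, OpenCV 4.12 (cv2) and the standard library are available. Lean on these libraries where they do the work, as an engineer would, in place of code of your own. Each camera call takes 0.05 s, during which the arm holds its last target. There are 200 camera calls.

## Working session

There is one attempt and no reset: what is moved stays moved. The work goes in short steps, Python scripts to look and compute and a tool call to move; the robot and the scene stay as the last step left them, time stands still between calls to the robot, and variables do not carry over. Pictures are saved under pics/ and viewed, at most 13 in all, crops included, and the job is handed in when it is done.

Besides the shell and the picture viewer there is one more tool, called after ">>>" as name(argument=value, ...), one argument or row to a line, values as JSON. drive_tool: Moves the arm, as the interface text tells. Its arguments: {"type":"object","properties":{"plan":{"type":"array"}},"required":["plan"]}

```bash
mkdir -p pics; ls; python3 - <<'E'
from bench import ctrl
import cv2,numpy as np
o=ctrl.get_obs();print({k:np.round(v,3).tolist() for k,v in o.items()}, ctrl.grasp_offset)
for n in("scene","top"):
    im=ctrl.read_camera(n);cv2.imwrite(f"pics/{n}0.png",im[:,:,::-1])
    i=ctrl.camera_info(n);print(n,{k:np.round(v,4).tolist() for k,v in i.items()})
E
```

```text
pics
{'t': 0.0, 'qpos': [1.113, 0.087, 0.175, 1.66, 0.0, 1.571], 'joint_velocities': [-0.0, 0.0, -0.001, 0.001, 0.001, 0.001], 'joint_efforts': [-0.001, -52.039, 46.48, 0.017, -0.0, 0.0], 'tool_pos': [0.243, 0.493, 0.231], 'orientation': [-0.0, 0.227, 0.974, -0.001], 'ft_force': [0.413, 0.166, 0.074], 'torque': [-0.011, -0.002, 0.008], 'grip_force': 0.0, 'width': 0.086} 0.0187
scene {'vertical_fov': 45.9338, 'cx': 325.3419, 'cy': 201.747, 'distortion': [0.0124, 0.0, 0.0, 0.0, 0.0], 'view': [[0.5792, -0.8151, 0.0157, -0.6011], [-0.4784, -0.3554, -0.803, 0.1757], [0.6601, 0.4576, -0.5957, 0.6877], [0.0, 0.0, 0.0, 1.0]]}
top {'vertical_fov': 49.1452, 'cx': 313.4111, 'cy': 197.9425, 'distortion': [0.0139, 0.0, 0.0, 0.0, 0.0], 'view': [[0.0204, -0.9997, 0.0167, -0.3647], [-0.9915, -0.0224, -0.1282, 0.5158], [0.1286, -0.0139, -0.9916, 0.8416], [0.0, 0.0, 0.0, 1.0]]}
```

View pics/top0.png

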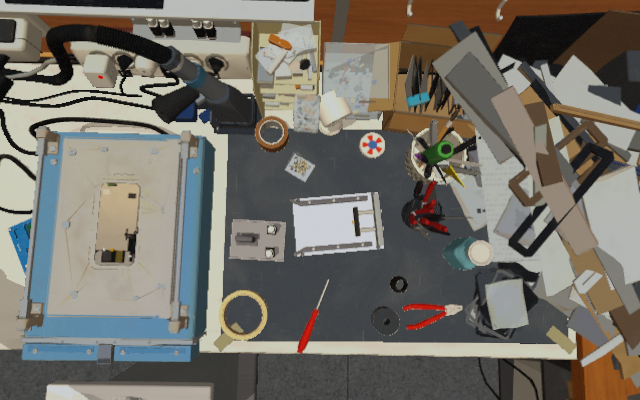

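View pics/scene0.png

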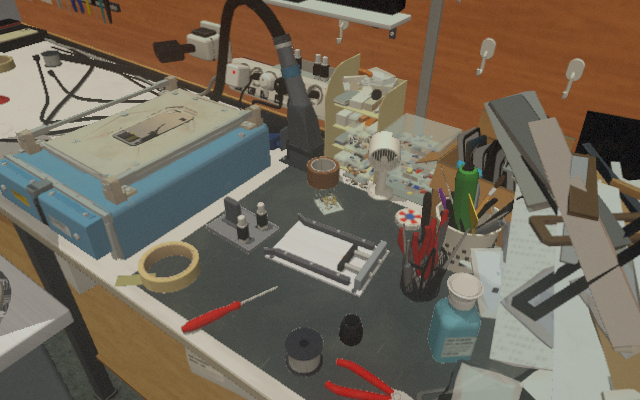

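The top view shows the carrier at about (258,240), handle on its left, capsules at (271,230) and (270,252). The dock runs from its entrance edge at x≈295 to x≈382, so the slide is rightwards (about -y). I'll enlarge that part.

```bash
python3 - <<'E'
import cv2
a=cv2.imread("pics/top0.png")[182:267,225:390]
a=cv2.resize(a,None,fx=4.8,fy=4.8,interpolation=cv2.INTER_CUBIC)
cv2.imwrite("pics/topz.png",a);print(a.shape)
E
```

```text
(408, 792, 3)
```

View pics/topz.png

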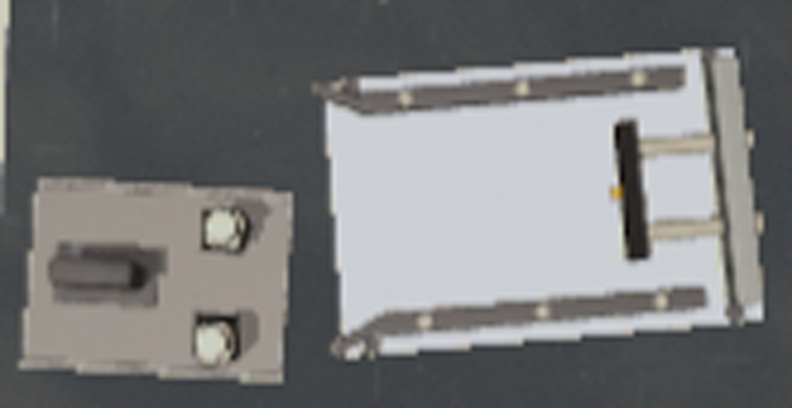

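The enlarged crop shows the carrier corners at (38,180), (292,193), (282,382) and (22,368). The plate corners are (326,90), (733,48), (762,320) and (343,357), and the stop face is at x≈618–628.

```bash
cat > h.py <<'E'
import numpy as np,cv2
from bench import ctrl
from scipy.spatial.transform import Rotation as R
def ray(info,uv,z):
    f=200/np.tan(np.radians(info["vertical_fov"])/2)
    K=np.array([[f,0,info["cx"]],[0,f,info["cy"]],[0,0,1]])
    p=cv2.undistortPoints(np.array(uv,float).reshape(-1,1,2),K,np.array(info["distortion"]))[:,0]
    V=np.array(info["view"]);d=np.c_[p,np.ones(len(p))]@V[:3,:3]
    c=-V[:3,:3].T@V[:3,3]
    return c+d*((np.array(z)-c[2])/d[:,2])[:,None]
def proj(info,P):
    f=200/np.tan(np.radians(info["vertical_fov"])/2)
    K=np.array([[f,0,info["cx"]],[0,f,info["cy"]],[0,0,1]]);V=np.array(info["view"])
    return cv2.projectPoints(np.array(P,float).reshape(-1,1,3),V[:3,:3],V[:3,3],K,np.array(info["distortion"]))[0][:,0]
def tool(): # pose
    o=ctrl.get_obs();q=o["orientation"];return np.array(o["tool_pos"]),R.from_quat([q[1],q[2],q[3],q[0]])
E
python3 - <<'E'
from h import *
i=ctrl.camera_info("top")
def W(p,z):
    p=np.array(p,float); return ray(i,(p+.5)/4.8-.5+[225,182],[z]*len(p))
C=W([(38,180),(292,193),(282,382),(22,368)],.008)
D=W([(326,90),(733,48),(762,320),(343,357)],.005)
H=W([(50,272),(128,272)],.056)
for n,M in(("C",C),("D",D),("H",H)):
    print(n,M.round(4).tolist())
    print([np.linalg.norm(M[k]-M[k-1]).round(4) for k in range(len(M))])
nose=(C[1]+C[2])/2;tail=(C[0]+C[3])/2
v=tail-nose;print("C ctr",C.mean(0),"yaw of +y",np.degrees(np.arctan2(v[1],v[0])), "handle",C.mean(0)+.022*v/np.linalg.norm(v))
e=(D[0]+D[3])/2;f=(D[1]+D[2])/2;v=e-f;print("D ent",e,"yaw +y",np.degrees(np.arctan2(v[1],v[0])))
print(H.mean(0))
print(tool()[1].as_matrix().round(3))
w=ctrl.camera_info("wrist");V=np.array(w["view"]);T=np.eye(4);t,r=tool();T[:3,:3]=r.as_matrix();T[:3,3]=t
print((V@T).round(4),w["vertical_fov"])
E
```

```text
C [[0.4797, -0.1888, 0.008], [0.4764, -0.2974, 0.008], [0.3963, -0.2955, 0.008], [0.4, -0.1856, 0.008]]
[np.float64(0.0797), np.float64(0.1086), np.float64(0.0801), np.float64(0.1099)]
D [[0.5216, -0.3107, 0.005], [0.5439, -0.487, 0.005], [0.4267, -0.4996, 0.005], [0.4073, -0.3209, 0.005]]
[np.float64(0.1147), np.float64(0.1778), np.float64(0.1179), np.float64(0.1797)]
H [[0.439, -0.2034, 0.056], [0.4397, -0.2347, 0.056]]
[np.float64(0.0313), np.float64(0.0313)]
C ctr [ 0.43811671 -0.24184268  0.008     ] yaw of +y 88.18485024892504 handle [ 0.43881356 -0.21985372  0.008     ]
D ent [ 0.464439  -0.3158121  0.005    ] yaw +y 96.70581093493428
[ 0.43935333 -0.2190705   0.056     ]
[[-0.897  0.442 -0.001]
 [ 0.442  0.897 -0.001]
 [-0.    -0.001 -1.   ]]
[[-9.000e-04  1.000e+00  8.000e-04 -7.000e-04]
 [-9.567e-01 -6.000e-04 -2.911e-01  3.010e-02]
 [-2.911e-01 -1.000e-03  9.567e-01  1.579e-01]
 [ 0.000e+00  0.000e+00  0.000e+00  1.000e+00]] 62.943834981893616
```

>>> drive_tool(
  plan=[
    [-2.8,-3.1,0,0,0,0,6],
    [-5.6,-6.2,0,0,0,0,6],
    [-8.4,-9.2,0,0,0,0,6],
    [-11.2,-12.3,0,0,0,0,6],
    [-14,-15.4,0,0,0,0,6],
  ],
)

```text
t: 0.52
tool_pos: [0.3004, 0.2918, 0.2308]
orientation: [-0.0, 0.227, 0.974, -0.0]
ft_force: [1.0, 0.7, 0.4]
width: 0.0602
grip_force: 0.0
```

>>> drive_tool(
  plan=[
    [-2.8,-3.1,0,0,0,0,6],
    [-5.6,-6.2,0,0,0,0,6],
    [-8.4,-9.2,0,0,0,0,6],
    [-11.2,-12.3,0,0,0,0,6],
    [-14,-15.4,0,0,0,0,6],
  ],
)

```text
t: 0.93
tool_pos: [0.3578, 0.0918, 0.2313]
orientation: [0.0, 0.227, 0.974, 0.0]
ft_force: [1.9, 1.4, 0.0]
width: 0.0602
grip_force: 0.0
```

>>> drive_tool(
  plan=[
    [-2.8,-3.1,0,0,0,0,6],
    [-5.6,-6.2,0,0,0,0,6],
    [-8.4,-9.2,0,0,0,0,6],
    [-11.2,-12.3,0,0,0,0,6],
    [-14,-15.4,0,0,0,0,6],
  ],
)

```text
t: 1.35
tool_pos: [0.4153, -0.1084, 0.2312]
orientation: [0.0, 0.227, 0.974, 0.0]
ft_force: [0.7, 1.4, 0.4]
width: 0.06
grip_force: 0.0
```

>>> drive_tool(
  plan=[
    [-2.8,-3.1,0.5,0,0,7,6],
    [-5.4,-6.2,1,0,0,14,6],
    [-7.4,-8.4,2,0,0,21,6],
    [-7.4,-8.4,3,0,0,28,6],
    [-7.4,-8.4,3,0,0,35,6],
  ],
)

```text
t: 1.77
tool_pos: [0.444, -0.2156, 0.1983]
orientation: [-0.002, 0.513, 0.858, -0.0]
ft_force: [-1.1, 0.5, -0.7]
width: 0.0602
grip_force: 0.0
```

>>> drive_tool(
  plan=[
    [0,0,0,0,0,7,6],
    [0,0,0,0,0,14,6],
    [0,0,0,0,0,22,6],
    [0,0,0,0,0,22,6],
    [0,0,0,0,0,22,6],
  ],
)

```text
t: 2.18
tool_pos: [0.4446, -0.2141, 0.201]
orientation: [-0.0, 0.663, 0.748, -0.0]
ft_force: [-0.6, 1.2, -0.3]
width: 0.0601
grip_force: 0.0
```

```bash
python3 - <<'E'
from h import *
w=ctrl.camera_info("wrist");im=ctrl.read_camera("wrist")
np.save("w1v.npy",w["view"])
cv2.imwrite("pics/w1.png",im[:,:,::-1]);cv2.imwrite("pics/w1b.png",cv2.resize(im[:,:,::-1],(800,500),interpolation=cv2.INTER_CUBIC))
print(w["cx"],w["cy"],w["distortion"])
E
```

```text
326.42515099592225 199.75753991864653 [-0.02961403  0.          0.          0.          0.        ]
```

View pics/w1b.png

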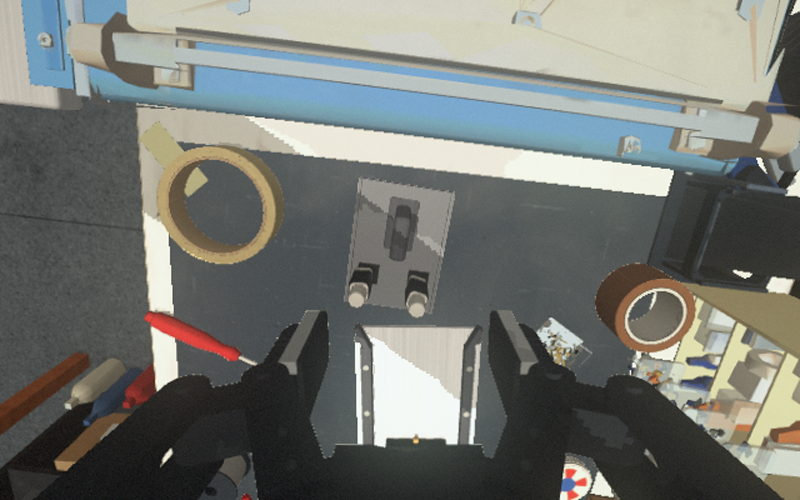

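The wrist view (at 800 px width) shows the carrier at about (400,245), its handle at (402,230), capsule tops at (357,297) and (416,307), and the dock entrance at y≈326 between x≈357 and 481. I'll enlarge both parts.

```bash
python3 - <<'E'
import cv2,numpy as np
a=cv2.imread("pics/w1.png")
f=lambda x,y:cv2.resize(a[y:y+118,x:x+100],None,fx=4,fy=4,interpolation=cv2.INTER_CUBIC)
cv2.imwrite("pics/w1c.png",np.hstack([f(272,138),f(284,250)]))
E
```

```text
(no output)
```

View pics/w1c.png

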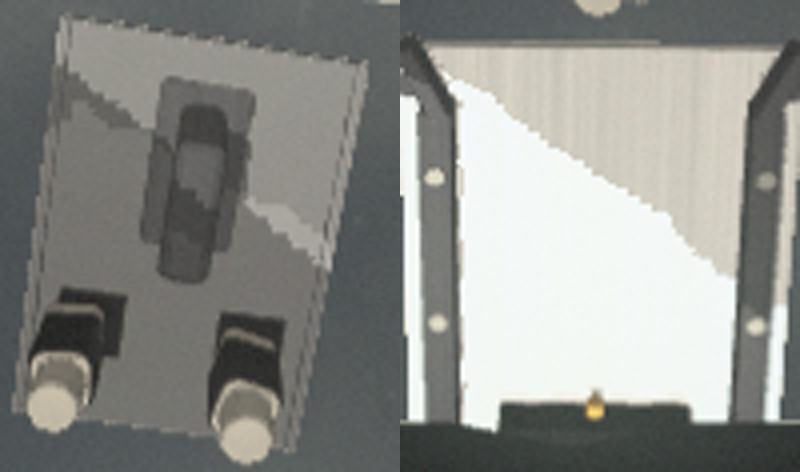

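Carrier corners in the crop are (62,16), (367,64), (292,450) and (15,410). In the right panel the entrance edge is at y≈44. The rail inner bases run (458,105)→(461,420) and (748,105)→(730,420), and the pin tip is at (596,392).

```bash
python3 - <<'E'
from h import *
w=ctrl.camera_info("wrist");w["view"]=np.load("w1v.npy")
W=lambda p,z,o:ray(w,(np.array(p,float)+.5)/4-.5+o,[z]*len(p))
C=W([(62,16),(367,64),(292,450),(15,410)],.009,[272,138])
v=(C[0]+C[1]-C[2]-C[3])/2;print("C",C[:,:2].round(4).tolist(),C.mean(0).round(4),np.degrees(np.arctan2(v[1],v[0])),[np.linalg.norm(C[k]-C[k-1]).round(4) for k in range(4)])
H=W([(202,105),(185,283)],.058,[272,138]);print("H",H.round(4).tolist())
o=np.array([184,250])
L=W([(458,105),(461,420)],.005,o);Rr=W([(748,105),(730,420)],.005,o);E=W([(470,44),(600,44),(780,45)],.005,o);P=W([(596,392)],.01,o)
a=lambda M:np.degrees(np.arctan2(*(M[0]-M[-1])[1::-1]))
print("L",L.round(4).tolist(),a(L),"R",Rr.round(4).tolist(),a(Rr),"E",E.round(4).tolist(),a(E)+90,"pin",P)
print("w",np.linalg.norm(L-Rr,axis=1))
c=ctrl.camera_info("top")
E
```

```text
C [[0.4005, -0.1841], [0.4792, -0.1869], [0.4749, -0.2969], [0.3967, -0.294]] [ 0.4378 -0.2405  0.009 ] 87.87863512026522 [np.float64(0.11), np.float64(0.0788), np.float64(0.11), np.float64(0.0782)]
H [[0.438, -0.1933, 0.058], [0.4389, -0.235, 0.058]]
L [[0.4259, -0.338, 0.005], [0.4374, -0.451, 0.005]] 95.80448277925255 R [[0.51, -0.3279, 0.005], [0.5226, -0.4408, 0.005]] 96.37544664862708 E [[0.4275, -0.3179, 0.005], [0.4646, -0.3134, 0.005], [0.516, -0.3076, 0.005]] -83.35061553119886 pin [[ 0.47814049 -0.43055956  0.01      ]]
w [0.08465074 0.08578294]
```

>>> drive_tool(
  plan=[
    [-0.4,-0.6,2,0,0,5,4],
    [-0.4,-0.6,5,0,0,8.9,4],
    [-0.4,-0.6,8,0,0,8.9,4],
    [-0.4,-0.6,11,0,0,8.9,4],
    [-0.4,-0.6,12,0,0,8.9,4],
  ],
)

```text
t: 2.65
tool_pos: [0.4374, -0.2179, 0.0771]
orientation: [-0.002, 0.719, 0.695, -0.001]
ft_force: [0.2, 0.4, -0.7]
width: 0.0401
grip_force: 0.0
```

```bash
python3 - <<'E'
from h import *
t,r=tool();w=ctrl.camera_info("wrist");im=ctrl.read_camera("wrist")
cv2.imwrite("pics/w2.png",im[:,:,::-1])
x=r.as_matrix();print(t,np.degrees(np.arctan2(x[1,0],x[0,0])), x[:,2])
print(r.inv().apply([.4388-t[0],-.2192-t[1],.026-t[2]])*100)
E
```

```text
[ 0.43735826 -0.21785475  0.07708306] 88.0624774665009 [-0.00467732  0.00235795 -0.99998628]
[-0.14080342  0.17292333  5.10724425]
```

View pics/w2.png

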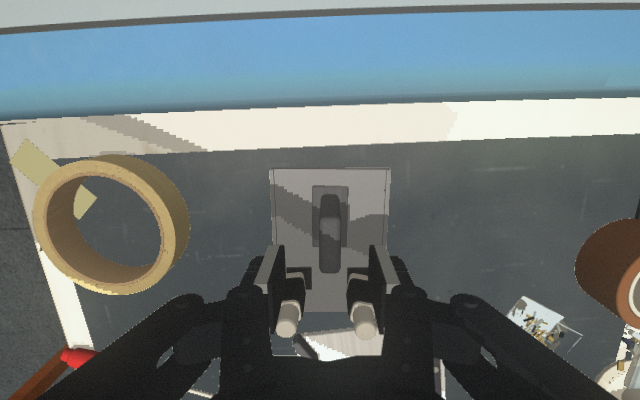

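The handle (330,235) sits squarely between the fingers (midline ≈ 325), and carrier and tool are parallel. Descending and gripping.

>>> drive_tool(
  plan=[
    [-0.1,0.1,2,0,0,0,4],
    [-0.1,0.1,4,0,0,0,4],
    [-0.1,0.1,5.1,0,0,0,4],
    [-0.1,0.1,5.1,0,0,0,2],
    [-0.1,0.1,5.1,0,0,0,0.5],
  ],
)

```text
t: 3.12
tool_pos: [0.4404, -0.2199, 0.0312]
orientation: [0.0, 0.72, 0.694, 0.0]
ft_force: [-0.6, 0.4, -0.6]
width: 0.0166
grip_force: 0.0
```

>>> drive_tool(
  plan=[
    [0,0,0,0,0,0,0.5],
    [0,0,0,0,0,0,0.5],
    [0,0,0,0,0,0,0.5],
    [0,0,0,0,0,0,0.5],
  ],
)

```text
t: 3.45
tool_pos: [0.4409, -0.2201, 0.0317]
orientation: [0.001, 0.72, 0.694, 0.0]
ft_force: [-0.7, 2.1, 6.6]
width: 0.011
grip_force: 60.2
```

```bash
cat > s.py <<'E'
from h import *
def st():
    t,r=tool();m=r.as_matrix();o=ctrl.get_obs()
    yd=np.array([np.cos(np.radians(96.3)),np.sin(np.radians(96.3))]);xd=np.array([yd[1],-yd[0]])
    d=t[:2]-[.4740,-.3894]; 
    print("t",round(o["t"],2),"TCP",t.round(4),"yaw",np.degrees(np.arctan2(m[1,0],m[0,0])).round(2),"z",m[:,2].round(4),"lat mm",(d@xd*1e3).round(2),"along from entrance mm",((d@yd)*1e3-76.5).round(1),"F",np.round(o["ft_force"],1),"T",np.round(o["torque"],2),"w",o["width"],o["grip_force"])
    return t,r,xd,yd
E
python3 -c "
from s import *
t,r,xd,yd=st()
g=np.array([.474,-.3894])+yd*(.0765+.055+.022+.028)
print(g,r.inv().apply([*(g-t[:2]),0])*100)"
```

```text
t 3.45 TCP [ 0.4409 -0.2201  0.0317] yaw 87.88 z [ 1.8e-03 -8.0e-04 -1.0e+00] lat mm -14.37 along from entrance mm 95.4 F [-0.7  2.1  6.6] T [0.26 0.33 0.04] w 0.011037150413392876 60.22178828716278
[ 0.45408322 -0.20899609] [1.16146554 1.28033575 0.0014991 ]
```

>>> drive_tool(
  plan=[
    [0.1,0.1,-0.05,0,0,-1,0.5],
    [0.4,0.4,-0.05,0,0,-3,0.5],
    [0.7,0.8,-0.05,0,0,-5,0.5],
    [1.0,1.1,-0.05,0,0,-7,0.5],
    [1.2,1.3,-0.05,0,0,-8.4,0.5],
  ],
)

```text
t: 3.87
tool_pos: [0.4542, -0.2088, 0.0317]
orientation: [0.001, 0.667, 0.745, -0.0]
ft_force: [-3.4, -3.2, 5.8]
width: 0.011
grip_force: 60.2
```

```bash
python3 - <<'E'
from s import *
st()
a=ctrl.read_camera("top");cv2.imwrite("pics/t2f.png",a[:,:,::-1])
cv2.imwrite("pics/t2.png",cv2.resize(a[182:267,225:390,::-1],None,fx=4.8,fy=4.8,interpolation=cv2.INTER_CUBIC))
E
```

```text
t 3.87 TCP [ 0.4542 -0.2088  0.0317] yaw 96.39 z [ 9.0e-04 -1.6e-03 -1.0e+00] lat mm 0.11 along from entrance mm 105.2 F [-3.4 -3.2  5.8] T [-0.63  0.58 -0.06] w 0.010982302814807658 60.20107984542847
```

View pics/t2.png

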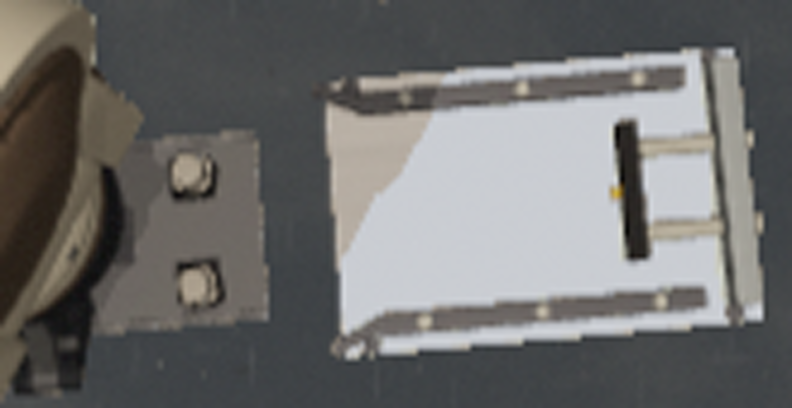

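The capsules stand. The nose corners are at (257,132) and (268,320), the upper rail's inner edge runs (370,113)→(685,87) and the lower's (385,313)→(705,290).

```bash
python3 - <<'E'
from s import *
i=ctrl.camera_info("top");V=np.array(i["view"]);print("cam",-V[:3,:3].T@V[:3,3])
W=lambda p,z:ray(i,(np.array(p,float)+.5)/4.8-.5+[225,182],[z]*len(p))
n=W([(257,132),(268,320)],.009);print("nose",n.round(4).tolist(),np.linalg.norm(n[0]-n[1]))
side=W([(150,141),(257,132),(110,334),(268,320)],.009)
for k in(0,2):
    v=side[k]-side[k+1];print("side yaw",np.degrees(np.arctan2(v[1],v[0])))
for zu,zl in((.017,.017),(.005,.005),(.017,.005)):
    u=W([(370,113),(685,87)],zu);l=W([(385,313),(705,290)],zl)
    m=(u+l)/2;v=m[0]-m[1];v/=np.linalg.norm(v);xd=np.array([v[1],-v[0],0])
    print("width",((u-l)@xd).round(4),"yaw",np.degrees(np.arctan2(v[1],v[0])).round(2),"nose lat mm",(((n.mean(0)-m[0])@xd)*1e3).round(2),m[0].round(4))
D=W([(326,90),(733,48),(762,320),(343,357)],.005);e=(D[0]+D[3])/2;f=(D[1]+D[2])/2;v=e-f;v/=np.linalg.norm(v)
print("plate: nose lat",(n.mean(0)-e)@np.array([v[1],-v[0],0])*1e3, "gap",(n.mean(0)-e)@v*1e3)
E
```

```text
cam [ 0.41067108 -0.34129491  0.90673328]
nose [[0.5023, -0.2817, 0.009], [0.4222, -0.2888, 0.009]] 0.08033556997203296
side yaw 96.10778313794326
side yaw 96.20416542984799
width [0.085  0.0867] yaw 95.66 nose lat mm -1.25 [ 0.4684 -0.3343  0.017 ]
width [0.0861 0.0879] yaw 95.66 nose lat mm -2.04 [ 0.4691 -0.3342  0.005 ]
width [0.0848 0.0865] yaw 95.65 nose lat mm -1.36 [ 0.4685 -0.3342  0.011 ]
plate: nose lat 1.3850381795166067 gap 30.581790951268864
```

>>> drive_tool(
  plan=[
    [0,0,-0.1,0,0,0,0.5],
    [0,0,-0.2,0,-1,0,0.5],
    [0,0,-0.3,0,-2,0.1,0.5],
    [0,0,-0.4,0,-3,0.2,0.5],
    [0,0,-0.4,0,-4,0.2,0.5],
  ],
)

```text
t: 4.33
tool_pos: [0.4535, -0.2081, 0.0347]
orientation: [0.026, 0.668, 0.743, -0.024]
ft_force: [0.6, 0.4, -4.9]
width: 0.011
grip_force: 58.6
```

>>> drive_tool(
  plan=[
    [0,0,0,0,0,0,0.5],
    [0,0,0,0,0,0,0.5],
  ],
)

```text
t: 4.5
tool_pos: [0.4536, -0.2079, 0.0348]
orientation: [0.026, 0.668, 0.743, -0.023]
ft_force: [-0.4, -0.4, -4.4]
width: 0.0108
grip_force: 58.7
```

```bash
python3 - <<'E'
from s import *
st()
a=ctrl.read_camera("scene")
cv2.imwrite("pics/s2.png",cv2.resize(a[170:300,190:400,::-1],None,fx=3.8,fy=3.8,interpolation=cv2.INTER_CUBIC))
E
```

```text
t 4.5 TCP [ 0.4536 -0.2079  0.0348] yaw 96.11 z [ 0.0077 -0.0694 -0.9976] lat mm -0.38 along from entrance mm 106.1 F [-0.4 -0.4 -4.4] T [ 0.19  0.02 -0.03] w 0.010776017173159954 58.651535511016846
```

View pics/s2.png

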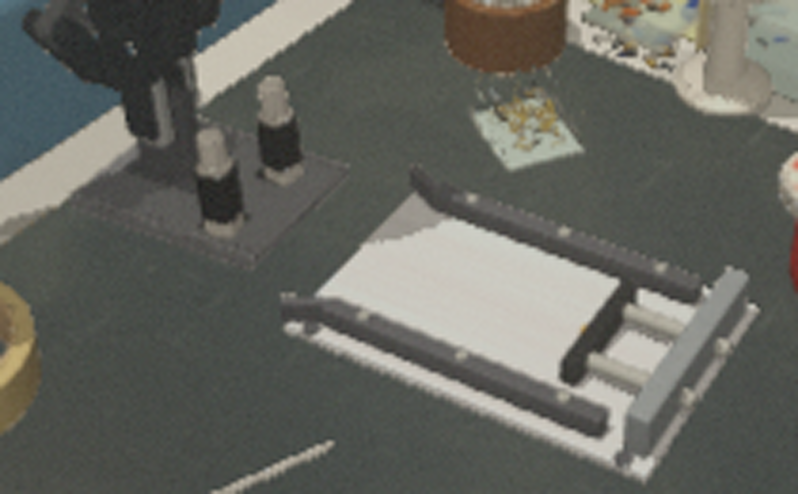

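The capsules stand and the nose is visibly raised, with the whole weight (4.4 N) on the arm. Easing the nose over the edge.

>>> drive_tool(
  plan=[
    [-0.5,0.05,0.03,0,0,0,0.5],
    [-1.2,0.05,0.08,0,0,0,0.5],
    [-2.0,0.05,0.14,0,0,0,0.5],
    [-2.8,0.05,0.2,0,0,0,0.5],
    [-3.6,0.05,0.25,0,0,0,0.5],
  ],
)

```text
t: 4.97
tool_pos: [0.458, -0.2454, 0.0347]
orientation: [0.026, 0.668, 0.743, -0.023]
ft_force: [0.0, -0.3, -5.0]
width: 0.0108
grip_force: 58.6
```

>>> drive_tool(
  plan=[
    [-0.5,0,0.03,0,0,0,0.5],
    [-1.0,0,0.07,0,0,0,0.5],
    [-1.0,0,0.07,0,0,0,0.5],
  ],
)

```text
t: 5.22
tool_pos: [0.459, -0.2551, 0.0347]
orientation: [0.026, 0.669, 0.743, -0.023]
ft_force: [0.5, 0.1, -4.0]
width: 0.011
grip_force: 58.6
```

```bash
python3 - <<'E'
from s import *
st()
a=ctrl.read_camera("top");cv2.imwrite("pics/t3f.png",a[:,:,::-1])
cv2.imwrite("pics/t3.png",cv2.resize(a[182:267,225:390,::-1],None,fx=4.8,fy=4.8,interpolation=cv2.INTER_CUBIC))
E
```

```text
t 5.22 TCP [ 0.459  -0.2551  0.0347] yaw 96.02 z [ 0.0074 -0.0695 -0.9976] lat mm -0.15 along from entrance mm 58.6 F [ 0.5  0.1 -4. ] T [ 0.28  0.05 -0.05] w 0.010977465873384006 58.64830255508423
```

View pics/t3.png

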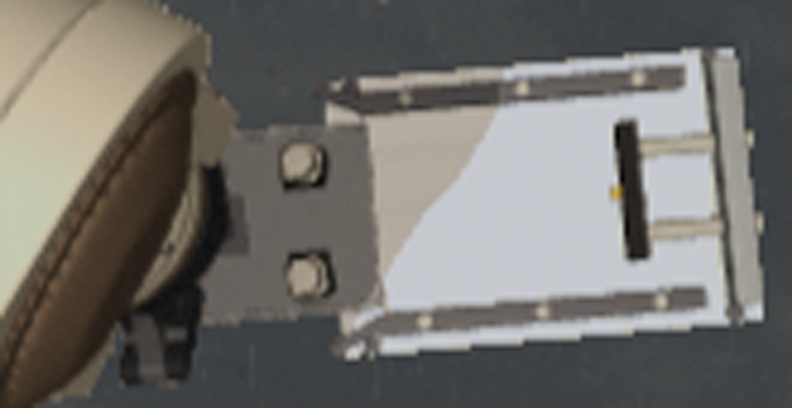

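The nose corners are at (369,124) and (381,306), the rail edges at y≈113 and 313. The nose is past the step and about 0.7 mm too near the lower rail. Levelling while shifting it.

>>> drive_tool(
  plan=[
    [-0.3,0.03,-0.06,0,0.5,0,0.5],
    [-0.7,0.05,-0.12,0,1.5,0,0.5],
    [-1.2,0.07,-0.15,0,2.5,0,0.5],
    [-1.6,0.07,-0.16,0,3.3,0,0.5],
    [-2.0,0.07,-0.16,0,4,0,0.5],
  ],
)

```text
t: 5.68
tool_pos: [0.462, -0.2745, 0.0379]
orientation: [-0.0, 0.669, 0.743, 0.001]
ft_force: [-0.1, 0.3, -5.1]
width: 0.0113
grip_force: 58.6
```

>>> drive_tool(
  plan=[
    [0,0,0,0,0,0,0.5],
  ],
)

```text
t: 5.77
tool_pos: [0.4619, -0.275, 0.0377]
orientation: [-0.0, 0.669, 0.743, 0.0]
ft_force: [-0.4, 0.1, -4.8]
width: 0.0108
grip_force: 58.6
```

```bash
python3 -c "
from s import *
st()"
```

```text
t 5.77 TCP [ 0.4619 -0.275   0.0377] yaw 96.0 z [ 0.e+00  8.e-04 -1.e+00] lat mm 0.55 along from entrance mm 38.5 F [-0.4  0.1 -4.8] T [0.11 0.02 0.06] w 0.010780809281785327 58.64803433418274
```

>>> drive_tool(
  plan=[
    [-0.6,0,0.03,0,0,0,0.5],
    [-1.3,0,0.06,0,0,0,0.5],
    [-2.0,0,0.06,0,0,0,0.5],
    [-2.7,0,0.06,0,0,0,0.5],
    [-3.2,0,0.06,0,0,0,0.5],
  ],
)

```text
t: 6.18
tool_pos: [0.4653, -0.3065, 0.0372]
orientation: [0.0, 0.669, 0.743, -0.0]
ft_force: [-0.9, -1.2, -4.6]
width: 0.0109
grip_force: 58.7
```

```bash
python3 - <<'E'
from s import *
st()
a=ctrl.read_camera("top")
cv2.imwrite("pics/t4.png",cv2.resize(a[182:267,225:390,::-1],None,fx=4.8,fy=4.8,interpolation=cv2.INTER_CUBIC))
E
```

```text
t 6.18 TCP [ 0.4653 -0.3065  0.0372] yaw 96.06 z [ 2.e-04 -3.e-04 -1.e+00] lat mm 0.41 along from entrance mm 6.8 F [-0.9 -1.2 -4.6] T [ 0.08 -0.03 -0.02] w 0.010880431229789852 58.65084528923035
```

View pics/t4.png

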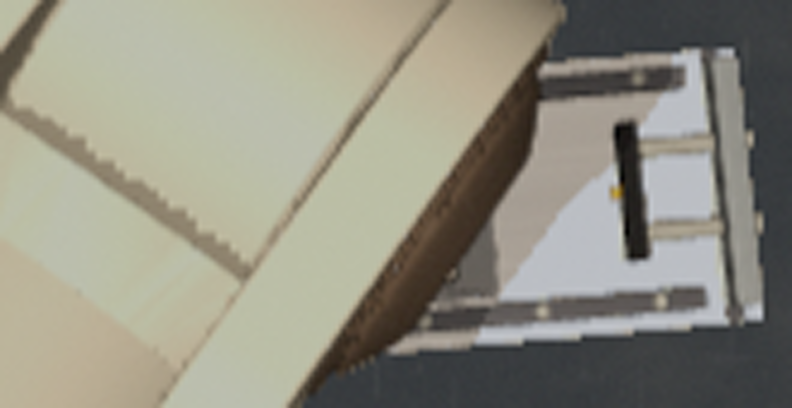

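The nose edge (x≈497) is inside the rails with a clear gap to the lower rail, and the pin tip (612,193) is about 48 mm ahead.

>>> drive_tool(
  plan=[
    [-0.6,0,0,0,0,0,0.5],
    [-1.3,0,0,0,0,0,0.5],
    [-2.0,0,0,0,0,0,0.5],
    [-2.7,0,0,0,0,0,0.5],
    [-3.4,0,0,0,0,0,0.5],
  ],
)

```text
t: 6.65
tool_pos: [0.4688, -0.3402, 0.0372]
orientation: [0.0, 0.669, 0.744, 0.0]
ft_force: [-0.1, 0.4, -3.8]
width: 0.0107
grip_force: 58.7
```

>>> drive_tool(
  plan=[
    [-0.4,0,0,0,0,0,0.5],
    [-0.8,0,0,0,0,0,0.5],
    [-0.8,0,0,0,0,0,0.5],
  ],
)

```text
t: 6.9
tool_pos: [0.4696, -0.3481, 0.0371]
orientation: [0.0, 0.669, 0.743, 0.0]
ft_force: [0.6, 1.2, -3.9]
width: 0.011
grip_force: 58.7
```

```bash
python3 -c "
from s import *
st()"
```

```text
t 6.9 TCP [ 0.4696 -0.3481  0.0371] yaw 96.04 z [ 2.e-04 -1.e-04 -1.e+00] lat mm 0.2 along from entrance mm -35.0 F [ 0.6  1.2 -3.9] T [ 0.12  0.06 -0.04] w 0.011013667307043317 58.65376532077789
```

>>> drive_tool(
  plan=[
    [0,0,0.03,0,0,0,0.5],
    [0,0,0.06,0,0,0,0.5],
    [0,0,0.06,0,0,0,0.5],
  ],
)

```text
t: 7.15
tool_pos: [0.4697, -0.3473, 0.0368]
orientation: [0.0, 0.669, 0.744, 0.0]
ft_force: [-0.9, -0.9, -3.7]
width: 0.0111
grip_force: 58.8
```

>>> drive_tool(
  plan=[
    [0,0,0.03,0,0,0,0.5],
    [0,0,0.06,0,0,0,0.5],
    [0,0,0.06,0,0,0,0.5],
  ],
)

```text
t: 7.4
tool_pos: [0.4697, -0.3473, 0.0368]
orientation: [0.0, 0.669, 0.744, 0.0]
ft_force: [-2.6, 3.0, 5.1]
width: 0.0107
grip_force: 60.0
```

```bash
python3 -c "
from s import *
st()"
```

```text
t 7.4 TCP [ 0.4697 -0.3473  0.0368] yaw 96.08 z [ 6.e-04 -3.e-04 -1.e+00] lat mm 0.36 along from entrance mm -34.2 F [-2.6  3.   5.1] T [ 0.34  0.63 -0.02] w 0.0106809045314455 59.98629570007324
```

>>> drive_tool(
  plan=[
    [-0.05,0,-0.04,0,0,0,0.5],
    [-0.15,0,-0.04,0,0,0,0.5],
    [-0.3,0,-0.04,0,0,0,0.5],
  ],
)

```text
t: 7.65
tool_pos: [0.4703, -0.3502, 0.0368]
orientation: [0.0, 0.668, 0.744, 0.0]
ft_force: [-0.3, 3.7, 4.4]
width: 0.0114
grip_force: 60.0
```

>>> drive_tool(
  plan=[
    [-0.05,0,0,0,0,0,0.5],
    [-0.1,0,0,0,0,0,0.5],
    [-0.2,0,0,0,0,0,0.5],
  ],
)

```text
t: 7.9
tool_pos: [0.4705, -0.3522, 0.0368]
orientation: [0.0, 0.669, 0.744, 0.0]
ft_force: [0.3, 4.2, 5.3]
width: 0.0106
grip_force: 60.0
```

>>> drive_tool(
  plan=[
    [-0.05,0,0,0,0,0,0.5],
    [-0.1,0,0,0,0,0,0.5],
    [-0.2,0,0,0,0,0,0.5],
  ],
)

```text
t: 8.15
tool_pos: [0.4708, -0.3542, 0.0368]
orientation: [0.0, 0.669, 0.744, 0.0]
ft_force: [-0.3, 5.6, 4.5]
width: 0.0112
grip_force: 60.1
```

```bash
python3 -c "
from s import *
st()"
```

```text
t 8.15 TCP [ 0.4708 -0.3542  0.0368] yaw 96.09 z [ 1.e-03  3.e-04 -1.e+00] lat mm 0.64 along from entrance mm -41.2 F [-0.3  5.6  4.5] T [ 0.88  0.07 -0.02] w 0.011154865645487384 60.07031321525574
```

>>> drive_tool(
  plan=[
    [-0.05,0,-0.03,0,0,0,0.5],
    [-0.1,0,-0.03,0,0,0,0.5],
    [-0.2,0,-0.03,0,0,0,0.5],
  ],
)

```text
t: 8.4
tool_pos: [0.4707, -0.3563, 0.0368]
orientation: [0.0, 0.669, 0.744, 0.0]
ft_force: [0.3, 3.8, 4.3]
width: 0.0108
grip_force: 59.9
```

>>> drive_tool(
  plan=[
    [-0.05,0,0,0,0,0,0.5],
    [-0.1,0,0,0,0,0,0.5],
    [-0.15,0,0,0,0,0,0.5],
    [-0.15,0,0,0,0,0,0.5],
  ],
)

```text
t: 8.73
tool_pos: [0.4708, -0.3579, 0.0368]
orientation: [0.0, 0.669, 0.744, 0.0]
ft_force: [0.3, 2.4, 4.5]
width: 0.0109
grip_force: 59.9
```

>>> drive_tool(
  plan=[
    [-0.05,0,0,0,0,0,0.5],
    [-0.1,0,0,0,0,0,0.5],
    [-0.15,0,0,0,0,0,0.5],
    [-0.15,0,0,0,0,0,0.5],
  ],
)

```text
t: 9.07
tool_pos: [0.4709, -0.3594, 0.0368]
orientation: [0.0, 0.669, 0.744, 0.0]
ft_force: [0.3, 4.3, 4.5]
width: 0.0109
grip_force: 60.0
```

>>> drive_tool(
  plan=[
    [-0.05,0,0,0,0,0,0.5],
    [-0.1,0,0,0,0,0,0.5],
    [-0.15,0,0,0,0,0,0.5],
    [-0.15,0,0,0,0,0,0.5],
  ],
)

```text
t: 9.4
tool_pos: [0.4711, -0.3609, 0.0368]
orientation: [0.0, 0.669, 0.744, 0.0]
ft_force: [-1.3, 4.6, 6.1]
width: 0.011
grip_force: 60.1
```

>>> drive_tool(
  plan=[
    [-0.05,0,0,0,0,0,0.5],
    [-0.1,0,0,0,0,0,0.5],
    [-0.1,0,0,0,0,0,0.5],
    [-0.1,0,0,0,0,0,0.5],
  ],
)

```text
t: 9.73
tool_pos: [0.4712, -0.3618, 0.0368]
orientation: [0.0, 0.669, 0.744, 0.0]
ft_force: [-0.3, 4.3, 4.9]
width: 0.0109
grip_force: 60.1
```

>>> drive_tool(
  plan=[
    [-0.05,0,0,0,0,0,0.5],
    [-0.1,0,0,0,0,0,0.5],
    [-0.1,0,0,0,0,0,0.5],
    [-0.1,0,0,0,0,0,0.5],
  ],
)

```text
t: 10.07
tool_pos: [0.4712, -0.3625, 0.0368]
orientation: [-0.0, 0.669, 0.744, 0.0]
ft_force: [-0.2, 6.0, 5.3]
width: 0.011
grip_force: 60.2
```

```bash
python3 - <<'E'
from s import *
st()
a=ctrl.read_camera("top");b=ctrl.read_camera("scene")
f=lambda a:cv2.resize(a[:,:,::-1],(400,400),interpolation=cv2.INTER_CUBIC)
cv2.imwrite("pics/c5.png",np.hstack([f(a[180:260,315:395]),f(b[210:310,290:390])]))
E
```

```text
t 10.07 TCP [ 0.4712 -0.3625  0.0368] yaw 96.09 z [ 0.e+00  7.e-04 -1.e+00] lat mm 0.18 along from entrance mm -49.4 F [-0.2  6.   5.3] T [1.25 0.04 0.04] w 0.011010221442651673 60.18669605255127
```

View pics/c5.png

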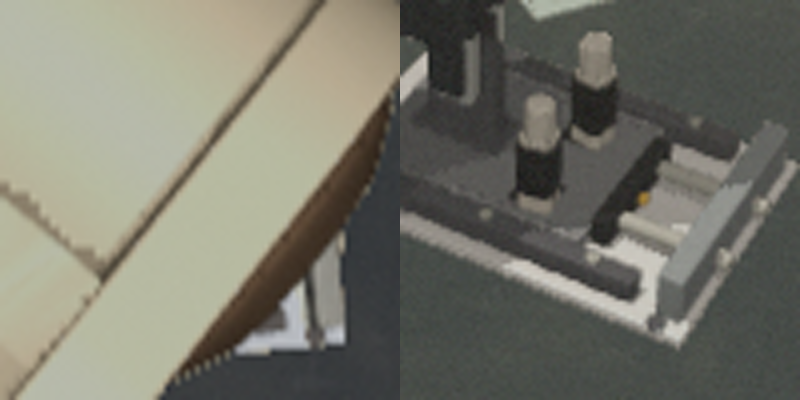

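The capsules stand, and the brass pin's end now shows behind the stop at (643,198) in the right half, with the nose against the black stop. One more slight push to confirm by feel.

>>> drive_tool(
  plan=[
    [-0.05,0,0,0,0,0,0.5],
    [-0.1,0,0,0,0,0,0.5],
    [-0.1,0,0,0,0,0,0.5],
    [-0.1,0,0,0,0,0,0.5],
  ],
)

```text
t: 10.5
tool_pos: [0.4712, -0.3631, 0.0368]
orientation: [-0.0, 0.669, 0.744, 0.0]
ft_force: [-1.7, 8.6, 7.9]
width: 0.0114
grip_force: 60.3
```

>>> drive_tool(
  plan=[
    [0,0,0,0,0,0,0.5],
    [0,0,0,0,0,0,0.5],
    [0,0,0,0,0,0,0.5],
    [0,0,0,0,0,0,0.5],
  ],
)

```text
t: 10.83
tool_pos: [0.4712, -0.3631, 0.0368]
orientation: [-0.0, 0.668, 0.744, 0.0]
ft_force: [-1.1, 8.0, 7.1]
width: 0.0111
grip_force: 60.3
```

>>> drive_tool(
  plan=[
    [0.05,0,-0.03,0,0,0,0.5],
    [0.1,0,-0.05,0,0,0,0.5],
    [0.1,0,-0.05,0,0,0,0.5],
  ],
)

```text
t: 11.08
tool_pos: [0.4712, -0.363, 0.0368]
orientation: [-0.0, 0.669, 0.744, -0.0]
ft_force: [0.0, 1.7, 0.7]
width: 0.0106
grip_force: 59.3
```

>>> drive_tool(
  plan=[
    [0,0,0,0,0,0,2],
    [0,0,0,0,0,0,4],
    [0,0,0,0,0,0,4],
    [0,0,0,0,0,0,4],
  ],
)

```text
t: 11.42
tool_pos: [0.4712, -0.363, 0.0372]
orientation: [0.0, 0.669, 0.743, -0.0]
ft_force: [0.3, 0.4, -0.3]
width: 0.04
grip_force: 0.0
```

Released without disturbance. Rising straight up, then away.

>>> drive_tool(
  plan=[
    [0,0,-1,0,0,0,4],
    [0,0,-3,0,0,0,4],
    [0,0,-6,0,0,0,4],
    [0,0,-9.5,0,0,0,4],
    [0,0,-13,0,0,0,4],
  ],
)

```text
t: 11.83
tool_pos: [0.4708, -0.3626, 0.1692]
orientation: [-0.0, 0.669, 0.744, -0.0]
ft_force: [0.8, -0.6, 0.2]
width: 0.04
grip_force: 0.0
```

>>> drive_tool(
  plan=[
    [3,-1,0,0,0,0,4],
    [7,-3,0,0,0,0,4],
    [11,-4,0,0,0,0,4],
    [15,-5,0,0,0,0,4],
    [18,-6,0,0,0,0,4],
  ],
)

```text
t: 12.25
tool_pos: [0.3914, -0.1883, 0.168]
orientation: [0.0, 0.669, 0.743, 0.0]
ft_force: [-0.3, 1.0, 2.0]
width: 0.0404
grip_force: 0.0
```

```bash
python3 - <<'E'
from s import *
st()
a=ctrl.read_camera("top");b=ctrl.read_camera("scene")
f=lambda a:cv2.resize(a[:,:,::-1],(400,400),interpolation=cv2.INTER_CUBIC)
cv2.imwrite("pics/c6.png",np.hstack([f(a[180:270,300:390]),f(b[200:310,280:390])]))
E
```

```text
t 12.25 TCP [ 0.3914 -0.1883  0.168 ] yaw 96.05 z [ 1.1e-03 -2.0e-04 -1.0e+00] lat mm -60.04 along from entrance mm 132.4 F [-0.3  1.   2. ] T [ 0.06 -0.    0.01] w 0.040430856177455655 0.0
```

View pics/c6.png

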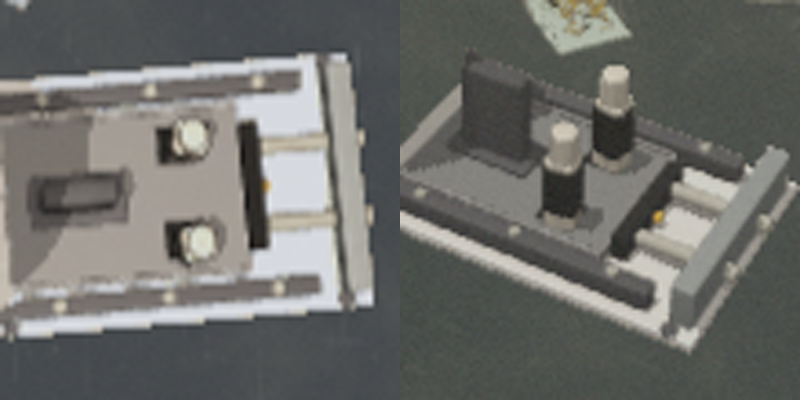

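Both views show the carrier against the stop, the pin's end out behind it at (267,185) left and (657,217) right, both capsules standing and the arm clear. Handing in.

```bash
python3 -c "
from bench import ctrl
print(ctrl.hand_in())"
```

```text
the job is handed in; nothing more can be done
None
```

The carrier is home between the rails, resting against the rubber stop with the contact pin pressed in and both capsules standing; I handed the job in at about 12 s with the arm clear (no verdict was returned), and for most of the way in the arm held the carrier's weight about 1 mm above the plate, sliding it in contact only over the last 15 mm or so.

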